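# Flick a tally counter's thumbwheel home, click by click

## Robot

A 6-joint arm with a two-finger parallel gripper is mounted at the origin on a cart in front of the work surface, level with it; the furniture and walls round the work are solid. World frame = base frame: x ahead of the robot, y to its left, z up, the work surface at z = 0. Lengths are in m, angles in degrees, forces in N, time in s.
With the tool pointing down it reaches from about 0.3 to 0.75 m from the base axis. Payload 8.5 kg.
Tool frame: the origin (TCP) lies at the very end of the fingers, on their centre line; the grasp point (between the pads) lies 19 mm behind it; z points along the fingers, y is the direction in which the jaws open and shut (so a half turn about z gives the same grasp; the last joint's range is limited). The gripper opens to 85 mm and grips with 20 to 120 N. Pads are 22 mm wide; open, the fingers measure 114 mm over their backs; the gripper's body (76 mm by 85 mm) begins 54 mm behind the grasp point. The pads swing forward as they close: fully open they stand 13 mm farther back than shut.
Start: joints at [-86.075, 21.807, 74.336, -0, 83.858, -12.336], TCP at [0.154, -0.528, 0.231] pointing down, gripper open.
Joint ranges: [-178.18, 178.18], [-50.72, 133.34], [12.68, 142.11], [-81.47, 261.47], [9.98, 163.14], [-165.26, 165.26]. Speed limits (degrees/s): [136.94, 136.94, 180, 180, 180, 180].

## Interface

Orientations are given as a 3x3 rotation matrix whose columns are the frame's x, y, z axes.
In Python, from rig import env, vision, close_job, spotter gives the robot as it stands. The module is installed in compiled form; this text tells all that it offers.
- The arm moves only by the tool jog_arm, never from a script. Its argument "plan" is a list that holds one entry, the list of rows, each a list of 6 numbers: the shift along the tool's x, y, z in units of 40 mm (1.0 is 40 mm), then the turn, a rotation vector about the tool's x, y, z in units of 0.15 rad (1.0 is 0.15 rad). A call has 1 to 10 rows; each row shifts and turns the commanded pose from where the row before left it, along the tool's axes as they then stand; what a row does not reach is not made up. A row lasts 1/10 s, in which the tool goes at most 50 mm and 8.59 degrees, less where a joint would pass 70% of its speed; a pose out of reach is approached as far as the arm can. A call with a number of a shift or a turn outside -1 to 1 is refused whole. A call with a gripper value outside its range is refused whole. "grip" is the opening, from -1 (shut) to 1 (fully open), set as the call begins (left out, the last holds). The fingers move at their own pace and stop on an object; "squeeze" is the grip in N (left out, the last holds). Time passes only in rows, so rows that do not move let the fingers close. It gives the time, the measured TCP pose, the force and the opening at its end, in the units of the state.
- env.observe(): the state, without advancing time (a new reading comes with each control period).
- vision.get_image(name): name is "scene" or "top" or "wrist"; returns (picture, depth): 420x560x3 uint8, red, green, blue; 420x560 float32, m along the optical axis (not along the pixel's ray), 0 where there is no reading.
- vision.camera_info(name): a dict with "fx", "fy", "cx", "cy" (pixels), "rvec" (rotation vector, rad) and "tvec" (3), from world to camera coordinates, as OpenCV has them. Camera axes: x right, y down, z forward; pixel columns grow to the right and rows downward; lengths in m; the calibration is good to about 2 mm. A picture is of the moment at which its call begins: read the wrist's pose just before it. camera_info takes no time and is no camera call; for the wrist camera it gives the pose at the moment of the call.
- close_job(): hands the job in, once; it reports no verdict.
Trained networks look in the newest picture that a camera, given by its name, has taken for a name from the list of things; names that differ only in an ending like _2 or _b are one class to them, and where a whole thing is asked for, a point or a joint stands for the part that bears it (a point fixed in the world has none). Each returns a list of dicts, best first, with "score" (0 to 1); they miss things now and then, are a little off and sometimes report something else, mostly with a low value. They report only what shows in the picture. A call takes as long as a camera call.
- spotter.trace(camera, query): "pixels" (420x560 bool, what is visible of it) and "rect" ([left, top, right, bottom] in pixels, round what is visible of it).
The state is a dict: "time_s": time; "q": joint angles; "qvel": joint speeds; "joint_efforts": joint torques, N m; "position": TCP position; "tool_rot": TCP orientation; "ft_force": force on the tool from outside, world axes, zero at the start; "wrist_torque": the same for the moment, N m; "grip_width": finger opening in m.
Only numpy, scipy, OpenCV 4.12 (cv2) and the standard library are available. Lean on these libraries where they do the work, as an engineer would, in place of code of your own. Each camera call takes 0.05 s, during which the arm holds its last target.

## Task

Bring the right-hand thumbwheel of the tally counter home for the next batch: with a fingertip flick its edge away from you, one click (one tooth) at a time and letting it settle after each, until its wide tooth stands between the two pointed pins, and go no further. Use light touches only: do not grasp, lift or shove the counter, do not turn its left-hand wheel, leave the things standing around alone, and finish clear of everything.

Things in the scene. Friction and masses are not known exactly. Their poses are not given: they have to be found in the camera images.
- counter: The tally counter: a dark grey box on four rubber feet, 136 mm (x) by 166 mm (y), flat top 58 mm above its underside, 2.5 kg, loose on the worktop. Origin: centre of its underside. Its x axis points from the front (plain metal plate, the robot's side) to the back, its y axis to the left, z up. Two toothed white thumbwheels, side by side, stand half out of slots in its top.
- units_axle (a point): Centre of the right-hand (units) thumbwheel, on its level axle (along the counter's y), 50 mm above the counter's underside; axes as the counter's. Hub 64 mm in diameter, 20 mm wide; 8 teeth 45 degrees apart, 6 mm thick, tips 44 mm from the axle. At rest teeth stand 22.5 and 67.5 degrees before and behind the top: the upper two are 17 mm in front of and behind the axle, tips 41 mm above it.
- units_wheel (a joint): Angle of the right-hand wheel, rad. 0: its wide tooth stands exactly between the two pointed pins (home). It grows as the top of the wheel moves away from the robot (towards the counter's +x). It starts 2 or 3 clicks before home (-1.57 or -2.36). One click is one tooth, 0.785 rad; a sprung ball holds the wheel in each click. About 2 N at a tooth tip turns it over; past half a click it runs on to the next by itself.
- units_mark (a point): Tip of the right-hand wheel's wide tooth (34 mm wide; the other teeth are 20 mm), moving with the wheel. At home it is 41 mm behind the axle (towards the counter's +x) and 17 mm above it, between two pointed steel pins that face each other across the rear end of the slot.
- tens_axle (a point): Centre of the left-hand (tens) thumbwheel, 80 mm to the left of the right-hand one and just like it. It is to be left as it is.
- tens_mark (a point): Tip of the wide tooth of the left-hand wheel.
- beaker: Bystander: small clear glass beaker, 51 mm wide, 68 mm high. Origin: centre of its underside.
- dropper: Bystander: amber dropper bottle, 35 mm wide, 102 mm high. Origin: centre of its underside.
- dish: Bystander: white evaporating dish, 87 mm wide, 30 mm high. Origin: centre of its underside.
- clamp: Bystander: wooden test-tube clamp, 160 mm long, 16 mm high. Origin: centre of its underside.
- spray: Bystander: white spray bottle, 33 mm wide, 117 mm high. Origin: centre of its underside.
- salve_tin: Bystander: round tin, 67 mm wide, 39 mm high. Origin: centre of its underside.
- amber_jar: Bystander: amber jar, 117 mm wide, 177 mm high. Origin: centre of its underside.

How it is judged:
By the outcome, as a careful person would: the job done as asked, in the order asked, and still so for the second after the job is handed in, with the robot touching nothing.
It also fails if it takes over 54 s, if anything falls off the work surface, if the arm or the gripper's body presses on something with over 40 N, if the wrist force passes 120 N, or if a joint passes its speed limit or range.

## Working session

There is one attempt and no reset: what is moved stays moved. The work goes in short steps, Python scripts to look and compute and a tool call to move; the robot and the scene stay as the last step left them, time stands still between calls to the robot, and variables do not carry over. Pictures are saved under pics/ and viewed, and the job is handed in when it is done.

Besides the shell and the picture viewer there is one more tool, called after "Request:" in YAML: its name, and indented under it one key for each argument. jog_arm: Moves the arm, as the interface text tells. Its arguments: {"type":"object","properties":{"plan":{"type":"array"},"grip":{"type":"number"},"squeeze":{"type":"number"}},"required":["plan"]}

```bash
mkdir -p pics
python3 - <<'E'
from rig import env, vision
import cv2,json
s=env.observe();print(s)
for n in("scene","top","wrist"):
    i,d=vision.get_image(n);cv2.imwrite(f"pics/{n}0.png",i[...,::-1]);print(n,vision.camera_info(n))
E
```

```text
{'time_s': 0.0, 'q': array([-8.60753383e+01,  2.18415077e+01,  7.43837012e+01,  2.24093180e-04,
        8.38586429e+01, -1.23363394e+01]), 'qvel': array([-0.06949905,  0.02983438,  0.08071312,  0.00878664, -0.00563962,
       -0.09008184]), 'joint_efforts': array([-2.01881194e-03, -4.48461699e+01, -2.31280822e+01, -3.02272438e-04,
        4.76748421e-03,  1.87606662e-05]), 'position': array([ 0.15398085, -0.52770685,  0.23071313]), 'tool_rot': array([[ 9.59996241e-01,  2.80012871e-01, -9.62885302e-05],
       [ 2.80012709e-01, -9.59995182e-01,  1.46032372e-03],
       [ 3.16472914e-04, -1.42886730e-03, -9.99998929e-01]]), 'ft_force': array([ 0.19065388, -1.16096175,  0.04942099]), 'wrist_torque': array([ 0.00712667,  0.00957035, -0.03065555]), 'grip_width': 0.08526475017479693}
scene {'fx': 382.0322887531766, 'fy': 382.0322887531766, 'cx': 275.1049873217597, 'cy': 216.27888161989569, 'rvec': array([ 1.15085541, -2.37174364,  0.97099892]), 'tvec': array([0.40708611, 0.29066874, 0.93092906])}
top {'fx': 460.380012588003, 'fy': 460.380012588003, 'cx': 283.28428910284117, 'cy': 217.6267184737022, 'rvec': array([ 2.18810401, -2.13854455,  0.11071092]), 'tvec': array([0.11310215, 0.52387124, 1.67260312])}
wrist {'fx': 359.9111094043221, 'fy': 359.9111094043221, 'cx': 277.37319631375493, 'cy': 209.9527773764314, 'rvec': array([-2.31659294,  1.73776208,  0.25810469]), 'tvec': array([-0.54898432, -0.03804191,  0.37934748])}
```

View pics/scene0.png

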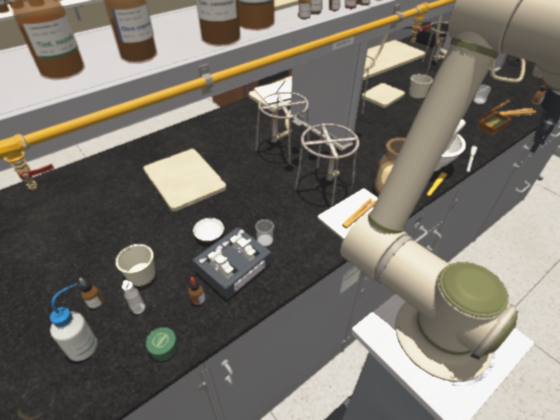

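View pics/top0.png

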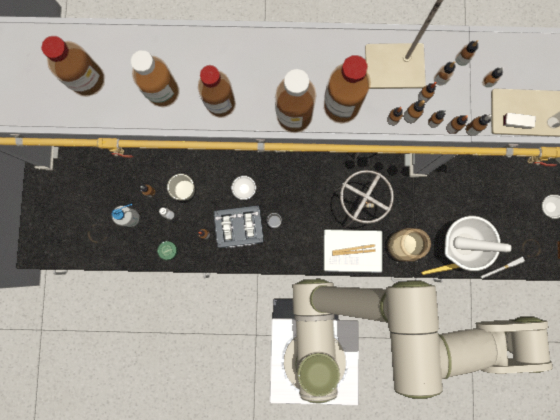

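View pics/wrist0.png

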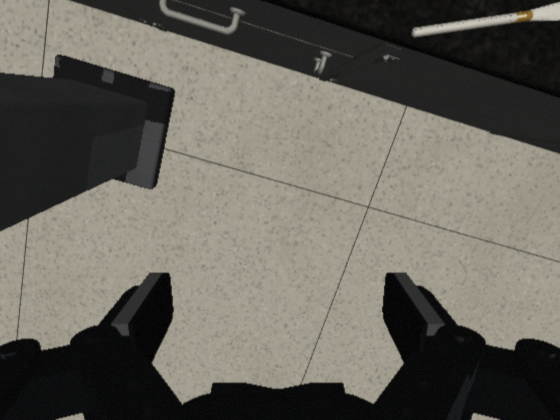

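```bash
cat > h.py <<'E'
import numpy as np,cv2
from rig import env,vision,spotter
def pts(n,d,mask=None):
    c=vision.camera_info(n);return unproj(c,d,mask)
def unproj(c,d,mask=None):
    R=cv2.Rodrigues(c['rvec'])[0];v,u=np.nonzero((d>0)&(mask if mask is not None else True))
    z=d[v,u];p=np.c_[(u-c['cx'])/c['fx']*z,(v-c['cy'])/c['fy']*z,z]
    return (p-c['tvec'])@R,u,v
def proj(c,P):
    return cv2.projectPoints(np.asarray(P,float).reshape(-1,3),c['rvec'],c['tvec'],np.array([[c['fx'],0,c['cx']],[0,c['fy'],c['cy']],[0,0,1.]]),None)[0].reshape(-1,2)
E
python3 - <<'E'
from h import *
for n in("top","scene"):
    i,d=vision.get_image(n)
    for q in("counter","units_axle","beaker","dropper","dish"):
        r=spotter.trace(n,q)
        for o in r[:2]:
            P,u,v=pts(n,d,o['pixels']); print(n,q,round(o['score'],2),np.round(o['rect']),np.round(np.median(P,0),3),np.round(np.percentile(P,[2,98],axis=0),3).tolist())
            if q=="counter" and o is r[0]:
                top=P[(P[:,2]>.045)&(P[:,2]<.075)]
                print(len(top),np.median(top[:,2]),cv2.minAreaRect(top[:,:2].astype(np.float32)))
    x0,y0=(200,190) if n=="top" else (180,190)
    cv2.imwrite(f"pics/{n}_z.png",cv2.resize(i[y0:y0+90,x0:x0+110,::-1],None,fx=6,fy=6,interpolation=cv2.INTER_CUBIC))
E
```

```text
top counter 0.65 [215. 204. 263. 251.] [0.48  0.288 0.058] [[0.411, 0.205, 0.001], [0.553, 0.372, 0.089]]
1346 0.05839826349980766 ((0.48337456583976746, 0.2876214385032654), (0.13813979923725128, 0.16692844033241272), 8.3540678024292)
top counter 0.65 [162. 207. 176. 219.] [0.524 0.544 0.073] [[0.51, 0.534, -0.002], [0.545, 0.563, 0.119]]
top units_axle 0.59 [212. 208. 262. 249.] [0.48  0.287 0.058] [[0.414, 0.206, 0.009], [0.55, 0.367, 0.09]]
top beaker 0.5 [266. 212. 282. 226.] [0.514 0.159 0.008] [[0.486, 0.136, -0.002], [0.533, 0.181, 0.074]]
top dropper 0.53 [198. 228. 209. 239.] [0.453 0.411 0.053] [[0.439, 0.399, -0.002], [0.471, 0.428, 0.099]]
top dish 0.97 [236. 177. 256. 199.] [0.635 0.276 0.015] [[0.594, 0.233, -0.001], [0.671, 0.315, 0.033]]
scene counter 0.85 [193. 225. 269. 296.] [0.463 0.298 0.058] [[0.406, 0.205, 0.013], [0.546, 0.373, 0.09]]
2225 0.058595165865580265 ((0.48146679997444153, 0.28545576333999634), (0.13896435499191284, 0.16917367279529572), 8.189227104187012)
scene counter 0.74 [188. 279. 205. 303.] [0.444 0.42  0.049] [[0.437, 0.402, 0.007], [0.46, 0.433, 0.093]]
scene units_axle 0.83 [192. 229. 271. 296.] [0.463 0.298 0.058] [[0.406, 0.206, 0.01], [0.547, 0.373, 0.09]]
scene beaker 0.59 [257. 218. 276. 247.] [0.502 0.159 0.046] [[0.483, 0.133, 0.009], [0.532, 0.182, 0.07]]
scene dropper 0.42 [340. 198. 375. 228.] [ 0.403 -0.135  0.024] [[0.386, -0.21, 0.012], [0.427, -0.059, 0.028]]
scene dish 0.63 [191. 220. 226. 241.] [0.641 0.27  0.017] [[0.589, 0.237, 0.003], [0.669, 0.313, 0.033]]
scene dish 0.53 [257. 217. 274. 247.] [0.503 0.158 0.045] [[0.483, 0.107, 0.003], [0.549, 0.182, 0.07]]
```

```bash
ls pics
```

```text
scene0.png
scene_z.png
top0.png
top_z.png
wrist0.png
```

View images.

View pics/top_z.png

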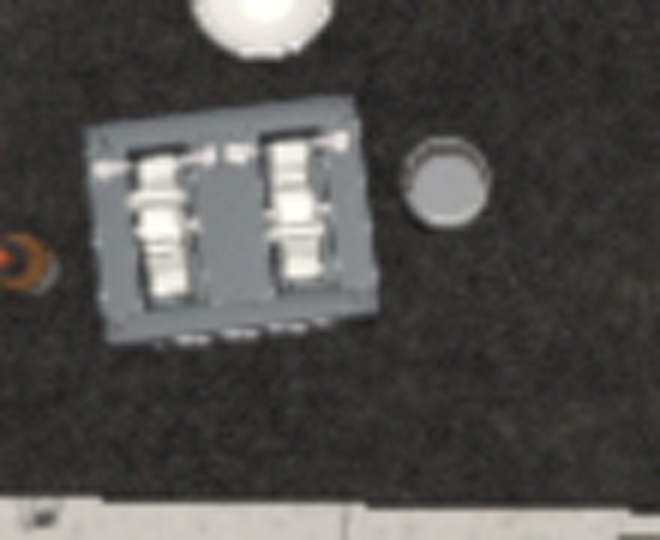

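View pics/scene_z.png

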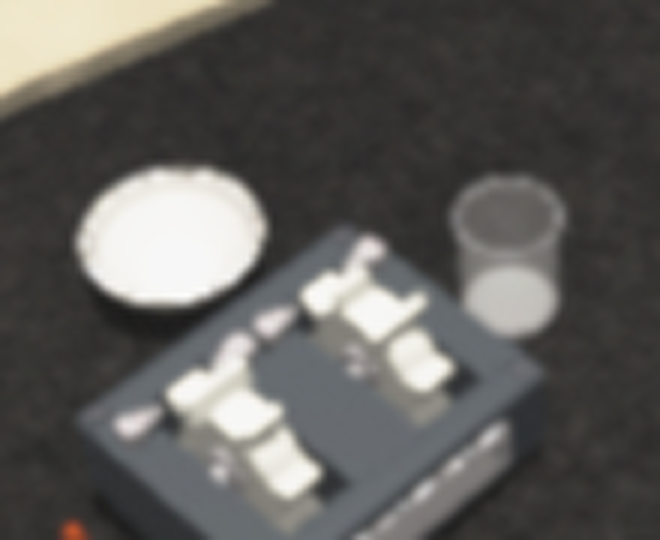

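Run:
```python
from h import *
s=env.observe();c=vision.camera_info("wrist");R=cv2.Rodrigues(c['rvec'])[0]
C=-R.T@c['tvec'];T=s['tool_rot']
print(T.T@(C-s['position']),T.T@R.T)
```

```text
[ 0.0732506  -0.00061132 -0.14277532] [[-3.16475823e-04 -9.57094397e-01 -2.89776147e-01]
 [ 9.99999919e-01 -3.74447907e-04  1.44615754e-04]
 [-2.46916999e-04 -2.89776078e-01  9.57094438e-01]]
```

Request:
jog_arm:
  plan:
    - [[0, 0, -0.15, 0, 0, -0.954], [0, 0, -0.15, 0, 0, -0.954], [0, 0, -0.15, 0, 0, -0.954], [0, 0, -0.15, 0, 0, -0.954], [0, 0, -0.15, 0, 0, -0.954], [0, 0, -0.15, 0, 0, -0.954], [0, 0, -0.15, 0, 0, -0.954], [0, 0, -0.15, 0, 0, -0.954], [0, 0, -0.15, 0, 0, -0.954], [0, 0, -0.15, 0, 0, -0.954]]

```text
time_s: 1.75
position: [0.154, -0.528, 0.2916]
tool_rot: [[-0.149, 0.989, 0.0], [0.989, 0.149, 0.0], [0.0, 0.0, -1.0]]
ft_force: [-0.2, -0.7, 0.7]
grip_width: 0.0853
```

Request:
jog_arm:
  plan:
    - [[0.82, 0.5, 0, 0, 0, 0], [0.82, 0.5, 0, 0, 0, 0], [0.82, 0.5, 0, 0, 0, 0], [0.82, 0.5, 0, 0, 0, 0], [0.82, 0.5, 0, 0, 0, 0], [0.82, 0.5, 0, 0, 0, 0], [0.82, 0.5, 0, 0, 0, 0], [0.82, 0.5, 0, 0, 0, 0], [0.82, 0.5, 0, 0, 0, 0], [0.82, 0.5, 0, 0, 0, 0]]

```text
time_s: 2.75
position: [0.3051, -0.1732, 0.2915]
tool_rot: [[-0.143, 0.99, 0.001], [0.99, 0.143, -0.0], [-0.001, 0.0, -1.0]]
ft_force: [0.1, 0.1, -0.7]
grip_width: 0.0852
```

Request:
jog_arm:
  plan:
    - [[0.82, 0.5, 0, 0, 0, 0], [0.82, 0.5, 0, 0, 0, 0], [0.82, 0.5, 0, 0, 0, 0], [0.82, 0.5, 0, 0, 0, 0], [0.82, 0.5, 0, 0, 0, 0], [0.82, 0.5, 0, 0, 0, 0], [0.82, 0.5, 0, 0, 0, 0], [0.82, 0.5, 0, 0, 0, 0], [0.82, 0.5, 0, 0, 0, 0], [0.82, 0.5, 0, 0, 0, 0]]

```text
time_s: 3.75
position: [0.456, 0.1804, 0.2914]
tool_rot: [[-0.144, 0.99, 0.0], [0.99, 0.144, -0.0], [-0.0, 0.0, -1.0]]
ft_force: [1.4, -0.9, 0.3]
grip_width: 0.0855
```

```bash
cat > look.py <<'E'
from h import *
import sys
tag=sys.argv[1]
s=env.observe();c=vision.camera_info("wrist");i,d=vision.get_image("wrist")
cv2.imwrite(f"pics/w_{tag}.png",i[...,::-1]);np.savez(f"w_{tag}.npz",d=d,i=i,**c)
print(s['time_s'],s['position'],s['ft_force'])
E
python3 look.py 1
```

```text
3.75 [0.45604358 0.18036326 0.29139831] [ 1.37559919 -0.93225847  0.34853644]
```

View pics/w_1.png

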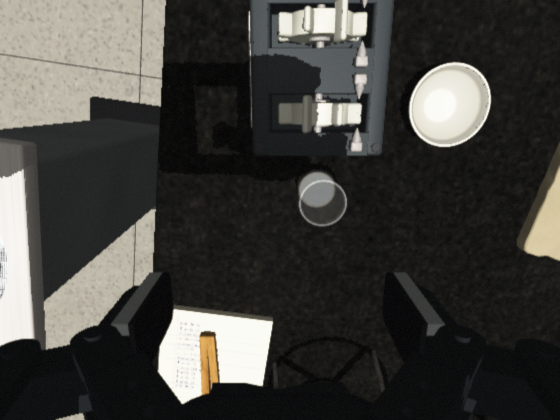

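Run:
```python
from h import *
z=np.load("w_1.npz");i=z['i'];c={k:z[k] for k in('fx','fy','cx','cy','rvec','tvec')}
cv2.imwrite("pics/w_1z.png",cv2.resize(i[0:160,240:400,::-1],None,fx=3.7,fy=3.7,interpolation=cv2.INTER_CUBIC))
P,u,v=unproj(c,z['d'])
m=(u>240)&(u<400)&(v<165)
T=P[m&(abs(P[:,2]-.058)<.006)];print(np.median(T[:,2]),cv2.minAreaRect(T[:,:2].astype(np.float32)))
# teeth: high points in units wheel
W=m&(P[:,2]>.08)&(v>85)
Q=P[W];print(len(Q),Q.min(0),Q.max(0),np.median(Q,0))
a=np.radians(8.3);R=np.array([[np.cos(a),-np.sin(a)],[np.sin(a),np.cos(a)]])
ctr=np.array([.482,.2862]);q=(Q[:,:2]-ctr)@R
W2=m&(P[:,2]>.066)&(v>85);q2=(P[W2][:,:2]-ctr)@R;zz=P[W2][:,2]
for x in np.arange(-.06,.07,.004):
    k=(q2[:,0]>=x)&(q2[:,0]<x+.004)
    if k.sum()>2: print(round(x+.002,3),k.sum(),'zmax',zz[k].max().round(4),'y',np.percentile(q2[k,1],[3,97]).round(4))
```

```text
0.057881744058370314 ((0.483420729637146, 0.2774718999862671), (0.13614597916603088, 0.14475379884243011), 8.401406288146973)
976 [0.46724621 0.22971688 0.0800115 ] [0.50715826 0.26344445 0.09334111] [0.48536269 0.24880939 0.08392654]
-0.038 84 zmax 0.0707 y [-0.0472 -0.0286]
-0.034 80 zmax 0.0695 y [-0.0467 -0.029 ]
-0.03 28 zmax 0.0678 y [-0.0467 -0.0313]
-0.026 77 zmax 0.0714 y [-0.0476 -0.0286]
-0.022 83 zmax 0.0752 y [-0.0474 -0.0286]
-0.018 166 zmax 0.0919 y [-0.0527 -0.0232]
-0.014 143 zmax 0.0933 y [-0.0535 -0.0224]
-0.01 113 zmax 0.0881 y [-0.0525 -0.0232]
-0.006 97 zmax 0.0828 y [-0.0478 -0.0286]
-0.002 100 zmax 0.0841 y [-0.0478 -0.0286]
0.002 87 zmax 0.0838 y [-0.0473 -0.0286]
0.006 91 zmax 0.0834 y [-0.0479 -0.0286]
0.01 112 zmax 0.0878 y [-0.0469 -0.0286]
0.014 108 zmax 0.0928 y [-0.0474 -0.0286]
0.018 57 zmax 0.0932 y [-0.0464 -0.0294]
0.022 44 zmax 0.075 y [-0.0475 -0.0286]
0.026 57 zmax 0.0714 y [-0.047  -0.0293]
0.03 30 zmax 0.0685 y [-0.0687 -0.0304]
0.034 149 zmax 0.0703 y [-0.0734 -0.0143]
0.038 195 zmax 0.0718 y [-0.0732 -0.0139]
0.042 62 zmax 0.0703 y [-0.0735 -0.0147]
```

View pics/w_1z.png

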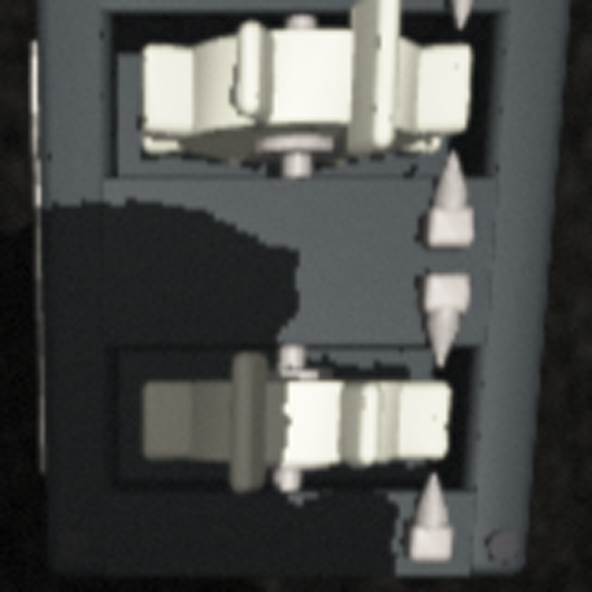

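Run:
```python
from h import *
z=np.load("w_1.npz");c={k:z[k] for k in('fx','fy','cx','cy','rvec','tvec')}
s=env.observe();T=s['tool_rot'];P,u,v=unproj(c,z['d']);p=(P-s['position'])@T
m=(abs(p[:,1])<.09)&(p[:,2]>-.08)&(p[:,2]<.03)&(abs(p[:,0])<.05)
p=p[m]
for zz in np.arange(-.07,.02,.004):
    for sg in(1,-1):
        k=(p[:,2]>=zz)&(p[:,2]<zz+.004)&(sg*p[:,1]>0)
        if k.sum()>3: print(round(zz+.002,3),sg,k.sum(),'y',p[k,1].min().round(4),p[k,1].max().round(4),'x',p[k,0].min().round(4),p[k,0].max().round(4))
```

```text
-0.068 1 3532 y 0.0305 0.0692 x -0.0116 0.0133
-0.068 -1 3451 y -0.0731 -0.0397 x -0.0116 0.0121
-0.064 1 1981 y 0.0342 0.0721 x -0.0148 0.0115
-0.064 -1 1962 y -0.0761 -0.0393 x -0.0143 0.0119
-0.06 1 1008 y 0.0377 0.0716 x 0.0033 0.0117
-0.06 -1 1004 y -0.0762 -0.0425 x 0.0034 0.012
-0.056 1 318 y 0.0409 0.0637 x 0.0029 0.0112
-0.056 -1 324 y -0.0688 -0.046 x 0.0034 0.0118
-0.052 1 490 y 0.0396 0.0511 x -0.0023 0.0096
-0.052 -1 478 y -0.0569 -0.0444 x -0.0018 0.0098
-0.048 1 367 y 0.0394 0.0521 x -0.006 0.0095
-0.048 -1 357 y -0.0573 -0.0443 x -0.0057 0.0097
-0.044 1 474 y 0.0396 0.0546 x -0.0126 0.009
-0.044 -1 484 y -0.0588 -0.0446 x -0.0126 0.0093
-0.04 1 511 y 0.0397 0.0538 x -0.0143 0.0091
-0.04 -1 508 y -0.0589 -0.0445 x -0.014 0.0094
-0.036 1 432 y 0.0397 0.054 x -0.0139 0.0089
-0.036 -1 445 y -0.0592 -0.0446 x -0.0135 0.0091
-0.032 1 407 y 0.0397 0.054 x -0.014 0.0091
-0.032 -1 404 y -0.0588 -0.0447 x -0.014 0.0093
-0.028 1 370 y 0.0396 0.0538 x -0.0141 0.0089
-0.028 -1 372 y -0.059 -0.0446 x -0.0134 0.0092
-0.024 1 349 y 0.0398 0.0536 x -0.0143 0.0091
-0.024 -1 342 y -0.0588 -0.0446 x -0.0133 0.0091
-0.02 1 264 y 0.0397 0.0526 x -0.014 0.0088
-0.02 -1 263 y -0.0575 -0.0446 x -0.0133 0.0095
-0.016 1 153 y 0.0398 0.0468 x -0.0136 0.0081
-0.016 -1 153 y -0.0523 -0.0448 x -0.0136 0.0083
-0.012 1 10 y 0.0402 0.0406 x -0.0107 0.0039
-0.012 -1 9 y -0.0455 -0.0453 x -0.0114 0.0039
```

Request:
jog_arm:
  plan:
    - [[0.394, 0.347, 0, 0, 0, 0], [0.394, 0.347, 0, 0, 0, 0], [0.394, 0.347, 0, 0, 0, 0], [0.394, 0.347, 0, 0, 0, 0], [0, 0, 0.7, 0, 0, 0], [0, 0, 0.7, 0, 0, 0], [0, 0, 0.7, 0, 0, 0], [0, 0, 0.7, 0, 0, 0], [0, 0, 0.7, 0, 0, 0], [0, 0, 0, 0, 0, 0]]

```text
time_s: 4.8
position: [0.5, 0.2484, 0.1482]
tool_rot: [[-0.143, 0.99, -0.007], [0.99, 0.143, -0.002], [-0.001, -0.007, -1.0]]
ft_force: [0.3, -0.4, 0.1]
grip_width: 0.0855
```

```bash
python3 look.py 2
python3 - <<'E'
from h import *
i=np.load("w_2.npz")['i'];print(env.observe()['tool_rot'].round(4))
i,d=vision.get_image("scene");cv2.imwrite("pics/s2.png",cv2.resize(i[170:310,150:330,::-1],None,fx=4,fy=4,interpolation=cv2.INTER_CUBIC))
E
```

```text
4.8 [0.50003814 0.24844941 0.14823298] [ 0.28916666 -0.40003475  0.14348301]
[[-1.435e-01  9.897e-01 -2.800e-03]
 [ 9.897e-01  1.435e-01 -7.000e-04]
 [-3.000e-04 -2.900e-03 -1.000e+00]]
```

View pics/w_2.png

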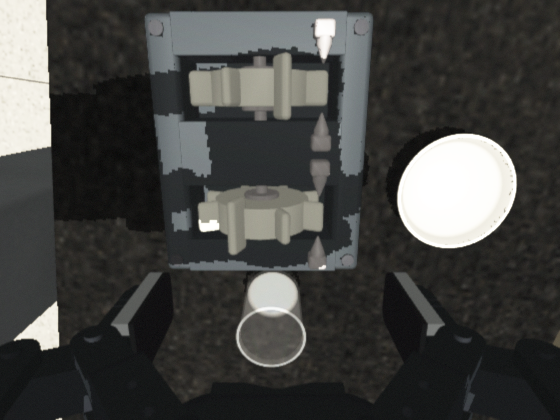

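View pics/s2.png

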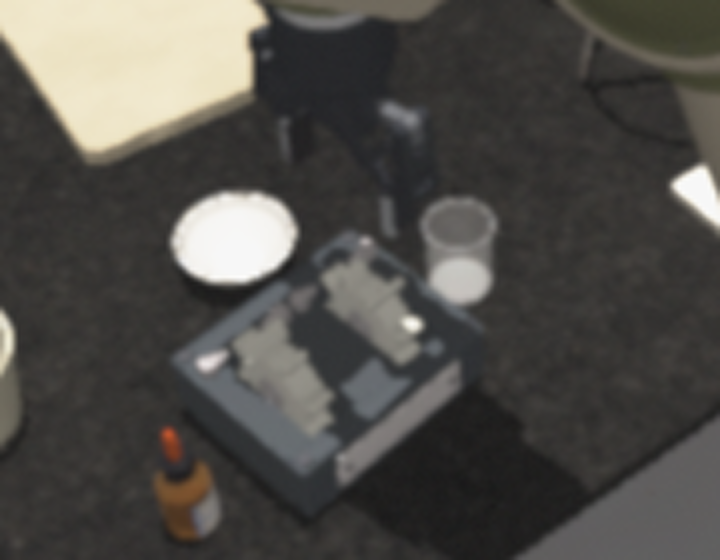

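```bash
cat > wheel.py <<'E'
from h import *
import sys
z=np.load(f"w_{sys.argv[1]}.npz");c={k:z[k] for k in('fx','fy','cx','cy','rvec','tvec')}
s=env.observe();P,u,v=unproj(c,z['d'])
a=np.radians(8.35);R=np.array([[np.cos(a),-np.sin(a)],[np.sin(a),np.cos(a)]])
ctr=np.array([.482,.2862]);q=np.c_[(P[:,:2]-ctr)@R,P[:,2]]
t=q[(abs(P[:,2]-.058)<.005)&(v<290)&(u<400)&(u>120)];print('top',np.median(t[:,2]),np.percentile(t[:,:2],[.5,99.5],axis=0))
m=(q[:,2]>.066)&(q[:,2]<.1)&(abs(q[:,0])<.055)&(abs(q[:,1]+.038)<.022);q=q[m]
for x in np.arange(-.05,.05,.004):
    k=(q[:,0]>=x)&(q[:,0]<x+.004)
    if k.sum()>2: print(round(x+.002,3),k.sum(),'zmax',np.percentile(q[k,2],98).round(4),'y',np.percentile(q[k,1],[3,97]).round(4))
print('tcp counter',(s['position'][:2]-ctr)@R,s['position'][2])
E
python3 wheel.py 2
```

```text
top 0.057986304219583736 [[-0.06652343 -0.07950209]
 [ 0.06699638  0.0842988 ]]
-0.04 101 zmax 0.0698 y [-0.0461 -0.0287]
-0.036 185 zmax 0.0696 y [-0.0466 -0.0284]
-0.032 135 zmax 0.0683 y [-0.046 -0.029]
-0.028 50 zmax 0.0683 y [-0.0468 -0.0289]
-0.024 162 zmax 0.0732 y [-0.0471 -0.0281]
-0.02 90 zmax 0.0905 y [-0.0515 -0.0236]
-0.016 358 zmax 0.092 y [-0.0529 -0.0214]
-0.012 452 zmax 0.0911 y [-0.0528 -0.0215]
-0.008 276 zmax 0.0822 y [-0.0509 -0.0239]
-0.004 235 zmax 0.0825 y [-0.0471 -0.028 ]
0.0 242 zmax 0.0831 y [-0.0467 -0.0279]
0.004 235 zmax 0.0826 y [-0.0471 -0.0279]
0.008 244 zmax 0.0822 y [-0.0472 -0.0279]
0.012 250 zmax 0.0911 y [-0.046  -0.0279]
0.016 271 zmax 0.092 y [-0.0464 -0.0279]
0.02 205 zmax 0.0901 y [-0.0469 -0.028 ]
0.024 184 zmax 0.0728 y [-0.0471 -0.0282]
0.028 64 zmax 0.0688 y [-0.0465 -0.0285]
0.032 122 zmax 0.068 y [-0.0463 -0.0289]
0.036 232 zmax 0.0694 y [-0.059  -0.0173]
0.04 152 zmax 0.0696 y [-0.0594 -0.0168]
tcp counter [ 0.01432349 -0.03967186] 0.15205089114873707
```

Request:
jog_arm:
  plan:
    - [[0.05, 0, 0.4, 0, 0, 0], [0, 0, 0.4, 0, 0, 0], [0, 0, 0.4, 0, 0, 0], [0, 0, 0.4, 0, 0, 0], [0, 0, 0.2, 0, 0, 0], [0, 0, 0.15, 0, 0, 0], [0, 0, 0, 0, 0, 0], [0, 0, 0, 0, 0, 0]]

```text
time_s: 5.7
position: [0.5018, 0.2511, 0.0742]
tool_rot: [[-0.144, 0.99, 0.001], [0.99, 0.144, 0.0], [0.0, 0.001, -1.0]]
ft_force: [0.2, 0.2, 1.1]
grip_width: 0.0855
```

```bash
python3 look.py 3; python3 wheel.py 3|tail -1
```

```text
5.7 [0.50180434 0.25107764 0.07417697] [0.21405382 0.23657523 1.1184058 ]
tcp counter [ 0.01446572 -0.03760324] 0.07418058832753213
```

View pics/w_3.png

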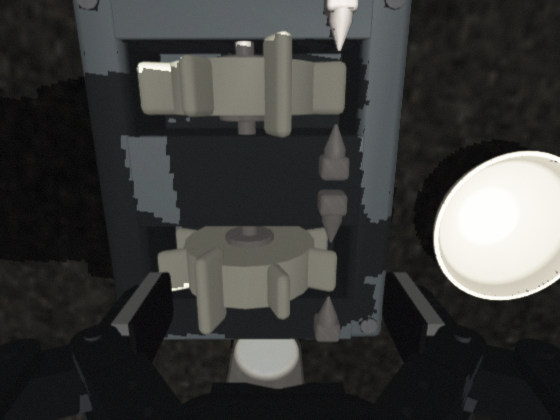

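Request:
jog_arm:
  plan:
    - [[0, 0.06, 0, 0, 0, 0], [0, 0.06, 0, 0, 0, 0], [0, 0.05, 0, 0, 0, 0], [0, 0.05, 0, 0, 0, 0], [0, 0.05, 0, 0, 0, 0], [0, 0.05, 0, 0, 0, 0], [0, 0.05, 0, 0, 0, 0], [0, 0.05, 0, 0, 0, 0], [0, 0.05, 0, 0, 0, 0]]

```text
time_s: 6.65
position: [0.5202, 0.2537, 0.0733]
tool_rot: [[-0.144, 0.99, 0.0], [0.99, 0.144, 0.0], [0.0, 0.0, -1.0]]
ft_force: [-1.6, -0.7, 1.2]
grip_width: 0.0854
```

```bash
python3 look.py 4; python3 wheel.py 4|tail -1
```

```text
6.65 [0.52020124 0.25370942 0.07334875] [-1.56277797 -0.67255162  1.17956473]
tcp counter [ 0.03344477 -0.0377213 ] 0.07335063057279392
```

View pics/w_4.png

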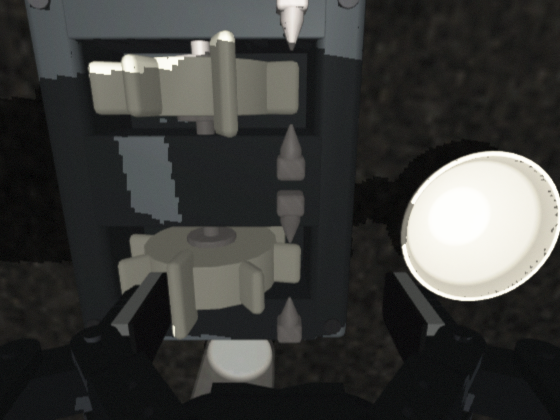

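```bash
python3 wheel.py 4
python3 - <<'E'
from h import *
z=np.load("w_4.npz");c={k:z[k] for k in('fx','fy','cx','cy','rvec','tvec')}
s=env.observe();P,u,v=unproj(c,z['d']);p=(P-s['position'])@s['tool_rot']
m=(p[:,1]<-.02)&(p[:,1]>-.07)&(p[:,2]>-.03)&(p[:,2]<-.008);p=p[m]
for zz in np.arange(-.03,-.008,.002):
    k=(p[:,2]>=zz)&(p[:,2]<zz+.002)
    for lo,hi in((-.02,.009),(.009,.02)):
        kk=k&(p[:,0]>lo)&(p[:,0]<hi)
        if kk.sum(): print(round(zz+.001,3),lo,kk.sum(),np.percentile(p[kk,1],[1,25,50,75,99]).round(4))
E
```

```text
top 0.05803381124345626 [[-0.03726177 -0.04970781]
 [ 0.06734503  0.07424729]]
-0.036 105 zmax 0.0772 y [-0.0427 -0.0286]
-0.032 349 zmax 0.0778 y [-0.0405 -0.0281]
-0.028 319 zmax 0.0755 y [-0.0395 -0.0281]
-0.024 201 zmax 0.0991 y [-0.0358 -0.0279]
-0.02 200 zmax 0.0996 y [-0.0332 -0.0278]
-0.016 263 zmax 0.0996 y [-0.032  -0.0256]
-0.012 568 zmax 0.0998 y [-0.047  -0.0256]
-0.008 716 zmax 0.0976 y [-0.0526 -0.0213]
-0.004 1469 zmax 0.094 y [-0.0523 -0.0214]
0.0 542 zmax 0.0828 y [-0.0468 -0.0278]
0.004 557 zmax 0.0826 y [-0.0472 -0.0279]
0.008 551 zmax 0.0822 y [-0.047  -0.0279]
0.012 530 zmax 0.0807 y [-0.0471 -0.0278]
0.016 476 zmax 0.0808 y [-0.0469 -0.0279]
0.02 503 zmax 0.0862 y [-0.0458 -0.0279]
0.024 609 zmax 0.0875 y [-0.0458 -0.028 ]
0.028 192 zmax 0.086 y [-0.0465 -0.0293]
0.036 113 zmax 0.0687 y [-0.0596 -0.0164]
0.04 90 zmax 0.0686 y [-0.0597 -0.0165]
tcp counter [ 0.03344477 -0.0377213 ] 0.07335063057279392
-0.029 -0.02 124 [-0.0574 -0.0536 -0.0438 -0.0437 -0.0433]
-0.029 0.009 66 [-0.0502 -0.0484 -0.0463 -0.0444 -0.0436]
-0.027 -0.02 132 [-0.057  -0.0465 -0.0439 -0.0
[... 425 characters left out ...]
.019 -0.02 597 [-0.0441 -0.0424 -0.0399 -0.0383 -0.0372]
-0.019 0.009 238 [-0.05   -0.0428 -0.0409 -0.0388 -0.0374]
-0.017 -0.02 174 [-0.044  -0.0381 -0.0375 -0.0372 -0.0368]
-0.017 0.009 95 [-0.0498 -0.0412 -0.0384 -0.0375 -0.037 ]
-0.015 -0.02 125 [-0.0376 -0.0372 -0.037  -0.0368 -0.0363]
-0.015 0.009 72 [-0.0421 -0.0384 -0.0373 -0.037  -0.0365]
-0.013 -0.02 102 [-0.0372 -0.0368 -0.0367 -0.0365 -0.036 ]
-0.013 0.009 57 [-0.0413 -0.039  -0.0375 -0.0367 -0.0362]
-0.011 -0.02 120 [-0.0369 -0.0365 -0.0364 -0.0362 -0.0357]
-0.011 0.009 68 [-0.041  -0.0378 -0.0368 -0.0363 -0.0359]
-0.009 -0.02 737 [-0.0364 -0.0346 -0.032  -0.0289 -0.0245]
-0.009 0.009 73 [-0.0408 -0.0366 -0.036  -0.0348 -0.027 ]
```

Request:
jog_arm:
  plan:
    - [[0, 0.05, 0, 0, 0, 0], [0, 0.05, 0, 0, 0, 0], [0, 0.05, 0, 0, 0, 0], [0, 0.05, 0, 0, 0, 0], [0, 0.05, 0, 0, 0, 0], [0, 0.05, 0, 0, 0, 0], [0, 0.05, 0, 0, 0, 0], [0, 0, 0, 0, 0, 0], [0, 0, 0, 0, 0, 0]]

```text
time_s: 7.6
position: [0.5338, 0.2557, 0.0733]
tool_rot: [[-0.143, 0.99, -0.0], [0.99, 0.143, -0.0], [-0.0, -0.0, -1.0]]
ft_force: [0.2, 0.6, 0.4]
grip_width: 0.0852
```

```bash
python3 look.py 5; python3 wheel.py 5
```

```text
7.6 [0.53379435 0.25566761 0.07327765] [0.21130083 0.59896046 0.39770977]
top 0.058016185023856 [[-0.02431294 -0.0499252 ]
 [ 0.06758127  0.07417601]]
-0.04 146 zmax 0.0693 y [-0.0464 -0.0287]
-0.036 409 zmax 0.0697 y [-0.0466 -0.0285]
-0.032 265 zmax 0.0684 y [-0.0455 -0.0291]
-0.028 51 zmax 0.0681 y [-0.0394 -0.0285]
-0.024 89 zmax 0.0733 y [-0.036  -0.0277]
-0.02 171 zmax 0.0897 y [-0.0379 -0.0278]
-0.016 372 zmax 0.0917 y [-0.0365 -0.0278]
-0.012 465 zmax 0.0908 y [-0.0341 -0.0278]
-0.008 314 zmax 0.0996 y [-0.0329 -0.0278]
-0.004 234 zmax 0.098 y [-0.0301 -0.0258]
0.0 338 zmax 0.0995 y [-0.0382 -0.0256]
0.004 1177 zmax 0.0995 y [-0.0471 -0.0262]
0.008 447 zmax 0.0822 y [-0.0476 -0.0273]
0.012 420 zmax 0.0908 y [-0.0515 -0.0211]
0.016 1103 zmax 0.0919 y [-0.0525 -0.0214]
0.02 691 zmax 0.0907 y [-0.0488 -0.0251]
0.024 457 zmax 0.0735 y [-0.047 -0.028]
0.028 158 zmax 0.0686 y [-0.0472 -0.0285]
0.032 235 zmax 0.0681 y [-0.0462 -0.0294]
0.036 449 zmax 0.0696 y [-0.059  -0.0171]
0.04 339 zmax 0.0695 y [-0.0595 -0.0168]
tcp counter [ 0.04676641 -0.03773666] 0.07328336177018553
```

View pics/w_5.png

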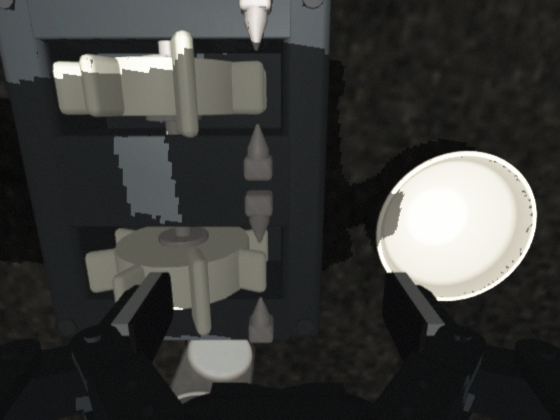

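Request:
jog_arm:
  plan:
    - [[0, 0, -0.2, 0, 0, 0], [0, 0, -0.25, 0, 0, 0], [0, 0, -0.25, 0, 0, 0], [0, 0, 0, 0, 0, 0], [0, -0.2, 0, 0, 0, 0], [0, -0.2, 0, 0, 0, 0], [0, -0.2, 0, 0, 0, 0], [0, -0.23, 0, 0, 0, 0], [0, 0, 0, 0, 0, 0]]

```text
time_s: 8.55
position: [0.4995, 0.2508, 0.1013]
tool_rot: [[-0.144, 0.99, -0.001], [0.99, 0.144, -0.0], [-0.0, -0.001, -1.0]]
ft_force: [-0.3, -0.3, -0.5]
grip_width: 0.0852
```

```bash
python3 look.py 6; python3 wheel.py 6
```

```text
8.55 [0.49953213 0.25082009 0.10128236] [-0.29206481 -0.25089894 -0.47679832]
top 0.0580022236993186 [[-0.06606043 -0.06674597]
 [ 0.0667655   0.08103926]]
-0.04 140 zmax 0.0697 y [-0.0465 -0.0288]
-0.036 275 zmax 0.0699 y [-0.0465 -0.0285]
-0.032 196 zmax 0.068 y [-0.0459 -0.0292]
-0.028 77 zmax 0.0684 y [-0.0469 -0.0286]
-0.024 217 zmax 0.0734 y [-0.0469 -0.028 ]
-0.02 173 zmax 0.0902 y [-0.0442 -0.0278]
-0.016 430 zmax 0.0919 y [-0.0459 -0.0279]
-0.012 521 zmax 0.0907 y [-0.046  -0.0279]
-0.008 378 zmax 0.0822 y [-0.0469 -0.0279]
-0.004 380 zmax 0.0828 y [-0.0468 -0.0279]
0.0 392 zmax 0.0828 y [-0.0468 -0.0278]
0.004 385 zmax 0.0829 y [-0.0469 -0.0279]
0.008 404 zmax 0.0824 y [-0.0494 -0.0237]
0.012 539 zmax 0.0909 y [-0.0523 -0.0213]
0.016 601 zmax 0.092 y [-0.0527 -0.0214]
0.02 291 zmax 0.0904 y [-0.0506 -0.0267]
0.024 268 zmax 0.0736 y [-0.047 -0.028]
0.028 112 zmax 0.0684 y [-0.0468 -0.0286]
0.032 193 zmax 0.0683 y [-0.0461 -0.0291]
0.036 354 zmax 0.0697 y [-0.0593 -0.0169]
0.04 214 zmax 0.0696 y [-0.059  -0.0169]
tcp counter [ 0.01305353 -0.03758413] 0.1014061646611863
```

View pics/w_6.png

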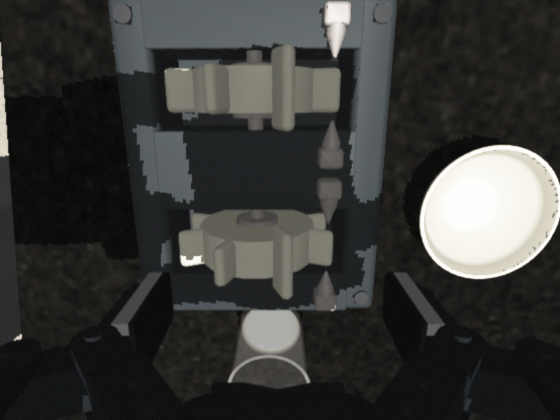

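The wide tooth now sits behind the top, near (283,262) px, so one click remains. The counter hasn't moved.

Request:
jog_arm:
  plan:
    - [[0, 0, 0.3, 0, 0, 0], [0, 0, 0.2, 0, 0, 0], [0, 0, 0.2, 0, 0, 0], [0, 0, 0, 0, 0, 0], [0, 0, 0, 0, 0, 0]]

```text
time_s: 9.1
position: [0.501, 0.2509, 0.073]
tool_rot: [[-0.143, 0.99, -0.001], [0.99, 0.143, -0.0], [-0.0, -0.001, -1.0]]
ft_force: [-0.5, -0.8, -0.3]
grip_width: 0.0854
```

Request:
jog_arm:
  plan:
    - [[0, 0.08, 0, 0, 0, 0], [0, 0.06, 0, 0, 0, 0], [0, 0.05, 0, 0, 0, 0], [0, 0.05, 0, 0, 0, 0], [0, 0.05, 0, 0, 0, 0], [0, 0.05, 0, 0, 0, 0], [0, 0.05, 0, 0, 0, 0], [0, 0.05, 0, 0, 0, 0], [0, 0.05, 0, 0, 0, 0]]

```text
time_s: 10.0
position: [0.5206, 0.2538, 0.0733]
tool_rot: [[-0.143, 0.99, 0.0], [0.99, 0.143, 0.0], [0.0, 0.0, -1.0]]
ft_force: [-2.3, -0.1, 0.3]
grip_width: 0.0858
```

Request:
jog_arm:
  plan:
    - [[0, 0.05, 0, 0, 0, 0], [0, 0.05, 0, 0, 0, 0], [0, 0.05, 0, 0, 0, 0], [0, 0.05, 0, 0, 0, 0], [0, 0.05, 0, 0, 0, 0], [0, 0.05, 0, 0, 0, 0], [0, 0.05, 0, 0, 0, 0], [0, 0, 0, 0, 0, 0], [0, 0, 0, 0, 0, 0]]

```text
time_s: 10.9
position: [0.5342, 0.2557, 0.0733]
tool_rot: [[-0.143, 0.99, 0.0], [0.99, 0.143, 0.0], [0.0, 0.0, -1.0]]
ft_force: [-0.1, 0.6, 1.3]
grip_width: 0.0854
```

```bash
python3 look.py 7; python3 wheel.py 7
```

```text
10.9 [0.53420348 0.25572384 0.07330462] [-0.1251896   0.55254219  1.34758198]
top 0.058004587689462865 [[-0.02400031 -0.0500489 ]
 [ 0.06761357  0.07418282]]
-0.04 145 zmax 0.0696 y [-0.0464 -0.0287]
-0.036 398 zmax 0.0696 y [-0.0467 -0.0284]
-0.032 275 zmax 0.0685 y [-0.0462 -0.0289]
-0.028 35 zmax 0.067 y [-0.0398 -0.0282]
-0.024 116 zmax 0.0729 y [-0.0358 -0.0278]
-0.02 153 zmax 0.0896 y [-0.0372 -0.0276]
-0.016 394 zmax 0.0917 y [-0.0373 -0.0278]
-0.012 475 zmax 0.0907 y [-0.0343 -0.0278]
-0.008 312 zmax 0.0997 y [-0.0336 -0.0278]
-0.004 212 zmax 0.0995 y [-0.0301 -0.0259]
0.0 326 zmax 0.0997 y [-0.0299 -0.0256]
0.004 1194 zmax 0.0996 y [-0.0471 -0.026 ]
0.008 504 zmax 0.0822 y [-0.0469 -0.0278]
0.012 369 zmax 0.0907 y [-0.0446 -0.0277]
0.016 859 zmax 0.0917 y [-0.0463 -0.0279]
0.02 611 zmax 0.0901 y [-0.0468 -0.028 ]
0.024 453 zmax 0.0732 y [-0.0472 -0.0281]
0.028 169 zmax 0.0696 y [-0.0494 -0.0257]
0.032 419 zmax 0.0682 y [-0.0525 -0.0227]
0.036 667 zmax 0.0696 y [-0.0585 -0.018 ]
0.04 494 zmax 0.0697 y [-0.059  -0.0173]
tcp counter [ 0.04715306 -0.03771808] 0.07330888909069448
```

View pics/w_7.png

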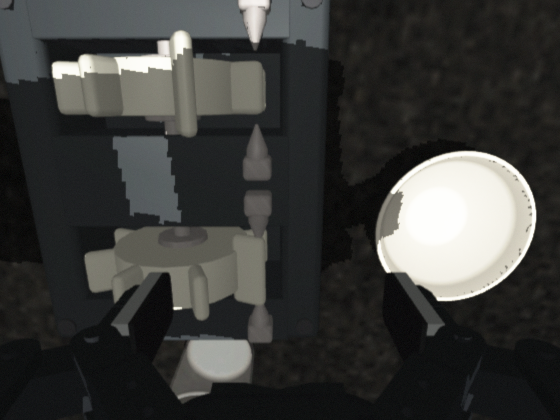

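The wide tooth now stands between the two pins, at about (253,268) px. Next I lift clear and check again.

Request:
jog_arm:
  plan:
    - [[0, 0, -0.2, 0, 0, 0], [0, 0, -0.3, 0, 0, 0], [0, 0, -0.5, 0, 0, 0], [0, 0, -0.8, 0, 0, 0], [0, 0, -0.8, 0, 0, 0], [0, 0, -0.8, 0, 0, 0], [0, 0, -0.6, 0, 0, 0], [0, 0, 0, 0, 0, 0], [0, 0, 0, 0, 0, 0], [0, 0, 0, 0, 0, 0]]

```text
time_s: 11.95
position: [0.5337, 0.2556, 0.2324]
tool_rot: [[-0.143, 0.99, -0.002], [0.99, 0.143, -0.0], [-0.0, -0.002, -1.0]]
ft_force: [-0.1, -0.7, -0.3]
grip_width: 0.0855
```

```bash
python3 look.py 8; python3 wheel.py 8
```

```text
11.95 [0.53369035 0.25560047 0.23244367] [-0.127916   -0.74099666 -0.27919131]
top 0.05794277065615242 [[-0.06635195 -0.11222544]
 [ 0.06748804  0.08426915]]
-0.04 51 zmax 0.0705 y [-0.0456 -0.0288]
-0.036 107 zmax 0.0699 y [-0.0465 -0.0286]
-0.032 71 zmax 0.0682 y [-0.0457 -0.0294]
-0.028 30 zmax 0.0689 y [-0.0465 -0.0293]
-0.024 75 zmax 0.0725 y [-0.0468 -0.028 ]
-0.02 35 zmax 0.0901 y [-0.0447 -0.0278]
-0.016 132 zmax 0.092 y [-0.0463 -0.0279]
-0.012 174 zmax 0.0907 y [-0.0467 -0.0279]
-0.008 134 zmax 0.0827 y [-0.0468 -0.0279]
-0.004 118 zmax 0.0827 y [-0.0472 -0.0278]
0.0 123 zmax 0.0836 y [-0.0465 -0.0278]
0.004 132 zmax 0.0831 y [-0.047  -0.0278]
0.008 118 zmax 0.0826 y [-0.0473 -0.0278]
0.012 105 zmax 0.0908 y [-0.0457 -0.0279]
0.016 159 zmax 0.0917 y [-0.0465 -0.0279]
0.02 137 zmax 0.0898 y [-0.0468 -0.0278]
0.024 109 zmax 0.0735 y [-0.0469 -0.0281]
0.028 55 zmax 0.0696 y [-0.0488 -0.0286]
0.032 118 zmax 0.068 y [-0.0532 -0.0221]
0.036 188 zmax 0.0698 y [-0.0577 -0.0171]
0.04 141 zmax 0.0699 y [-0.0592 -0.0175]
tcp counter [ 0.04674636 -0.03777532] 0.23226316228888097
```

View pics/w_8.png

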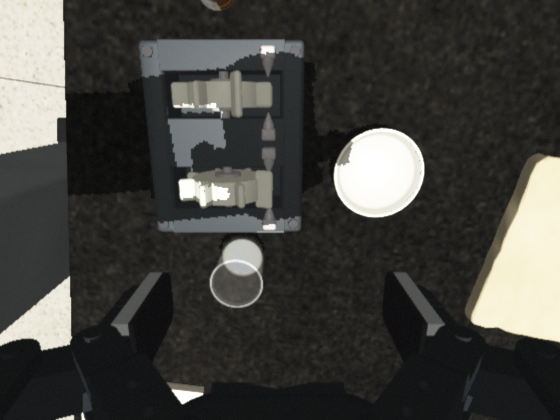

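The wide tooth is at (265,188) px, between the pins. The tens wheel is unchanged and the arm is clear, so I'm handing the job in.

```bash
python3 -c "
from rig import close_job
print(close_job())"
```

```text
the job is handed in; nothing more can be done
None
```

The right-hand wheel is home: its wide tooth stands between the two pointed pins. It started two clicks before home, and I flicked it one click at a time with the front fingertip of the open gripper. I lifted clear and checked that it had settled before the second click.

- **Wheel:** in the last wrist view, taken after lifting clear, the wide tooth is between the pins. The upper teeth measured about 16 mm in front of and behind the axle, as they should at rest.
- **Counter and surroundings:** the counter's position measured the same before and after, to within about 1 mm. The left-hand wheel looks unchanged, and I saw no sign of the arm touching any other object.
- **Forces and time:** the readings at the end of each move never passed about 2.5 N. The job took about 12 s, and the fingertips finished about 0.24 m above the worktop, touching nothing.
- **Disagreements:** the cameras differed by about 2 mm on the counter's position, and the wrist camera showed the fingers about 2.5 mm off. Both were within the margin I had left, and no check failed.

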